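Refit the vortex mixer's bush and cup head and hold it down to run

TASK

The vortex mixer has been stripped for cleaning. Push the loose plastic bush (the plain open tube) fully down onto the mixer's steel drive stub and let go of it, then fit the dark cup head over the bush until it drops fully home on the drive's collar, and press the head down so that the touch-start drive goes right down to its stop. Finish while holding it pressed down, without letting go, and leave the other things on the bench where they stand.

Things in the scene. Friction and masses are not known exactly. Their poses are not given: they have to be found in the camera images.
- mixer: Vortex mixer, fixed to the bench: a grey housing 165 mm (its x) by 125 mm (its y), 112 mm high, with a sloping control panel on the side towards its -x. Its origin is the centre of its underside, on the bench; the drive stands upright on its z axis.
- drive (a joint): Touch-start drive of the mixer (collar and stub together): how far it is pressed straight down, in m. 0 = up (as sprung), 0.006 = down at its stop. About 4 N starts it moving and about 10 N takes it to the stop; the weight of bush and head does not move it, and it springs back up when let go.
- stub_tip (a point): Centre of the tip of the drive stub, on the mixer's axis; it goes down with the drive (154 mm above the bench when up). The stub is an upright steel pin, 16 mm in diameter and 26 mm tall, its top 4 mm tapered to 11 mm; it stands on a round dark steel collar 52 mm in diameter whose upper face is 26 mm below this point.
- bush_mid (a point): Centre (half-way up) of the loose grey plastic bush: a plain open tube standing on the bench, 28 mm outside, bore 19 mm, 32 mm tall, either end up, about 25 g; z is its axis. Pushed home, its lower end rests on the collar, its upper end is 6 mm above the stub's tip, and this point is 10 mm below the tip.
- head_mid (a point): Centre (half-way up) of the loose dark cup head: a round block 52 mm in diameter, 56 mm tall, about 140 g, standing on its open end; z is its axis, up. Underneath: a blind socket 32 mm in diameter, 34 mm deep, that goes over the bush. On top: a dish 8 mm deep. Fully home its underside rests on the collar and this point is 2 mm above the stub's tip; perched on the bush it is 32 mm higher.
- platform: Bystander: spare flat platform head for the mixer, dark, a disc 68 mm in diameter on a 32 mm hub, 30 mm tall. Origin at the centre of its underside.
- beaker: Bystander: low empty glass beaker, 52 mm in diameter, 62 mm tall. Origin at the centre of its underside.
- stopper: Bystander: solid grey tapered stopper, 24 to 31 mm in diameter, 30 mm tall (it has no bore). Origin at the centre of its underside.
- petri: Bystander: glass petri dish, 92 mm in diameter, 16 mm tall. Origin at the centre of its underside.
- flask: Bystander: empty conical glass flask, 82 mm in diameter, 140 mm tall. Origin at the centre of its underside.
- cylinder: Bystander: glass measuring cylinder, foot 68 mm in diameter, tube 29 mm, 212 mm tall. Origin at the centre of its underside.

How it is judged:
On the way, in this order (a step that is already met when the one before it is completed fails the run):
1. the bush is fully down on the drive stub and let go of (horizontal distance between bush_mid and stub_tip below 0.004 m and z of bush_mid in the frame of stub_tip below -0.0075 m and angle between the z axis of bush_mid and the z axis of stub_tip, either way round below 0.15 rad and contact force between the fingers and bush below 0.1 N), for 0.2 s.
2. the head has dropped fully home over the bush (horizontal distance between head_mid and stub_tip below 0.006 m and z of head_mid in the frame of stub_tip below 0.0045 m and angle between head_mid's own z axis and vertical below 0.1 rad), for 0.2 s.
At the end, for the whole second after the job is handed in: Bush on the stub (within 4 mm of its axis), head over it (within 6 mm, upright within 0.1 rad), both home within 2.5 mm in height; through the last second the fingers still bear on the head (over 3 N) and hold the drive at least 4.5 mm down of its 6 mm (all of step 2 and horizontal distance between bush_mid and stub_tip below 0.004 m and z of bush_mid in the frame of stub_tip below -0.0075 m and value of joint drive above 0.0045 m and contact force between the fingers and head above 3 N); the arm keeps its last pose, push and grip.
It fails at once if another thing on the bench is shifted by more than 30 mm or knocked over (distance of any of platform, beaker, stopper, petri, flask, cylinder from where it was at the start of the episode above 0.03 m or angle between any of platform, beaker, stopper, flask, cylinder's own z axis and vertical above 0.5 rad).
It also fails if it takes over 72 s, if anything falls off the work surface, if the arm or the gripper's body presses on something with over 40 N, if the wrist force passes 120 N, or if a joint passes its speed limit or range.

ROBOT

A 7-joint arm with a two-finger parallel gripper is mounted at the origin on the work surface. World frame = base frame: x ahead of the robot, y to its left, z up, the work surface at z = 0. Lengths are in m, angles in rad, forces in N, time in s.
With the tool pointing down it reaches from about 0.4 to 0.85 m from the base axis. Payload 10.4 kg.
Tool frame: the origin (TCP) lies midway between the tips of the shut fingers; the grasp point (between the pads) lies 19 mm behind it (manip.pinch_z is the distance from the TCP to the grasp point, in m); y points along the fingers, x is the direction in which the jaws open and shut, and the axes are right-handed (so a half turn about y gives the same grasp; the last joint's range is limited). The gripper opens to 85 mm and grips with 20 to 120 N. Pads are 22 mm wide; open, the fingers measure 114 mm over their backs; the gripper's body (76 mm by 85 mm) begins 54 mm behind the grasp point. The pads swing forward as they close: fully open they stand 13 mm farther back than shut.
Start: joints at [-1.304, 0.332, -0.065, 1.46, 0.022, 1.35, -0.088], TCP at [0.179, 0.599, 0.231] pointing down, gripper open.
Joint ranges: [-2.6, 2.6], [-0.5, 2.12], [-1.47, 1.34], [0.16, 2.42], [-1.27, 4.41], [0.06, 2.06], [-2.6, 2.6]. Speed limits (rad/s): [2.22, 2.22, 2.79, 2.79, 3.14, 3.14, 3.14].

INTERFACE

Orientations are given as a unit quaternion [x, y, z, w].
In Python, from workcell import manip gives the robot as it stands.
- The arm moves only by the shell command python3 -m pendant 'ROWS' [OPENING] [FORCE]. ROWS is a JSON object of lists of equal length, an entry for each row: "offset": the shift along the tool's x, y, z scaled (see below), a list of three; "turn": the turn, a rotation vector about the tool's x, y, z scaled (see below), a list of three. A call has 1 to 12 rows; each row is the pose to reach, as a shift and turn from the pose measured when the call began, along the tool's axes at that moment; what a row does not reach only later rows make up. The controller multiplies each number of a shift by 200 mm and each number of a turn by 45 degrees. A row lasts 1/8 s, in which the tool goes at most 62.5 mm and 10.7 degrees, less where a joint would pass 70% of its speed; a pose out of reach is approached as far as the arm can. A call with a number of a shift or a turn outside -1 to 1 is refused whole. A call with a gripper value outside its range is refused whole. OPENING is the opening in per cent of the stroke, from 0 (shut) to 100 (fully open), set as the call begins (- or left out, the last holds). The fingers move at their own pace and stop on an object; FORCE is the grip in N (left out, the last holds). Time passes only in rows, so rows that repeat a pose let the fingers close. It gives the time, the measured TCP pose, the force and the opening at its end, in the units of the state.
- manip.get_obs(): the state, without advancing time (a new reading comes with each control period).
- manip.camera(name): name is "scene" or "top"; returns (picture, depth): 420x560x3 uint8, red, green, blue; 420x560 float32, m along the optical axis (not along the pixel's ray), 0 where there is no reading.
- manip.camera_model(name): a dict with "intrinsics" (3x3 intrinsics, pixels), "R" (3x3) and "t" (3): a world point X has camera coordinates R X + t. Camera axes: x right, y down, z forward; pixel columns grow to the right and rows downward; lengths in m; the calibration is good to about 2 mm. A picture is of the moment at which its call begins. camera_model takes no time and is no camera call.
- manip.hand_in(): hands the job in, once; it reports no verdict.
The state is a dict: "clock": time; "joint_pos": joint angles; "joint_velocities": joint speeds; "tau": joint torques, N m; "position": TCP position; "ee_rot": TCP orientation; "ft_force": force on the tool from outside, world axes, zero at the start; "torque": the same for the moment, N m; "grip_width": opening from 0.0 (shut) to 1.0 (fully open).
Only numpy, scipy, OpenCV 4.12 (cv2) and the standard library are available. Lean on these libraries where they do the work, as an engineer would, in place of code of your own. Each camera call takes 0.05 s, during which the arm holds its last target. There are 200 camera calls.

## Working session

There is one attempt and no reset: what is moved stays moved. The work goes in short steps, Python scripts to look and compute and a shell command to move; the robot and the scene stay as the last step left them, time stands still between calls to the robot, and variables do not carry over. Pictures are saved under pics/ and viewed, about 8 in all and at most 12, crops included, and the job is handed in when it is done.

```bash
mkdir -p pics; ls; python3 - <<'E'
from workcell import manip
import cv2,numpy as np
o=manip.get_obs();print({k:np.round(v,3).tolist() for k,v in o.items()},manip.pinch_z)
for n in("scene","top"):
    p,d=manip.camera(n);cv2.imwrite(f"pics/{n}0.png",p[:,:,::-1]);np.save(f"{n}0.npy",d)
    m=manip.camera_model(n);print(n,np.round(m["intrinsics"],1).tolist(),np.round(m["R"],3).tolist(),np.round(m["t"],3), "C",np.round(-np.array(m["R"]).T@m["t"],3))
E
```

```text
pics
{'clock': 0.0, 'joint_pos': [-1.304, 0.333, -0.065, 1.461, 0.022, 1.35, -0.088], 'joint_velocities': [-0.001, -0.0, -0.001, 0.001, 0.0, -0.001, 0.0], 'tau': [-0.0, -62.542, 0.049, -39.163, 0.016, 0.009, -0.0], 'position': [0.178, 0.599, 0.231], 'ee_rot': [0.567, 0.422, -0.423, -0.567], 'ft_force': [0.048, 0.267, 0.345], 'torque': [-0.005, -0.009, 0.016], 'grip_width': 1.001} 0.0187
scene [[385.4, 0.0, 283.3], [0.0, 385.4, 215.2], [0.0, 0.0, 1.0]] [[0.605, 0.796, -0.02], [0.529, -0.421, -0.737], [-0.595, 0.435, -0.676]] [-0.415 -0.215  1.398] C [ 1.197 -0.368  0.778]
top [[477.1, 0.0, 282.6], [0.0, 477.1, 206.4], [0.0, 0.0, 1.0]] [[0.006, -1.0, 0.004], [-0.994, -0.007, -0.111], [0.111, -0.003, -0.994]] [0.019 0.604 1.267] C [0.46  0.027 1.326]
```

View pics/top0.png

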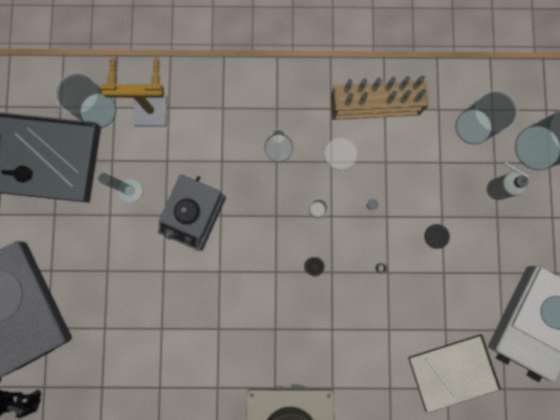

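View pics/scene0.png

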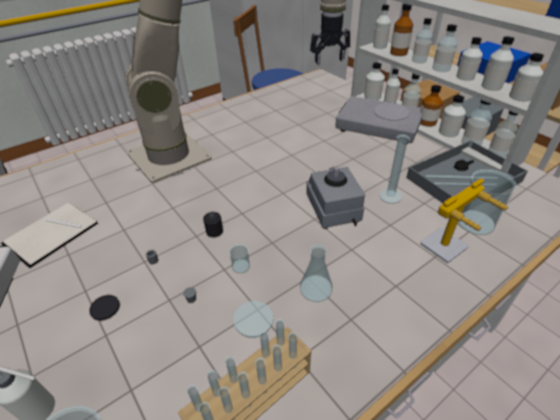

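The top view shows the mixer drive at about (187,211), the cup head at (314,266) and the bush, as an open ring, at (381,268). The solid stopper is at (372,204), the beaker at (318,208), the cylinder at (130,190), the flask at (278,147), and the platform at (436,236).

```bash
cat >h.py <<'E'
from workcell import manip
import numpy as np, cv2
from scipy.spatial.transform import Rotation as Ro
def cloud(n,d):
    m=manip.camera_model(n);K=m["intrinsics"];R=np.array(m["R"])
    v,u=np.mgrid[:d.shape[0],:d.shape[1]]
    c=np.stack([(u-K[0][2])/K[0][0]*d,(v-K[1][2])/K[1][1]*d,d],-1)
    P=(c-np.array(m["t"]))@R; P[d==0]=np.nan; return P
def pix(n,X):
    m=manip.camera_model(n);c=np.array(m["R"])@X+m["t"];q=np.array(m["intrinsics"])@c;return q[:2]/q[2]
def ray(n,u,v,z):
    m=manip.camera_model(n);R=np.array(m["R"]);C=-R.T@m["t"]
    r=R.T@np.linalg.inv(m["intrinsics"])@[u,v,1];return C+r*(z-C[2])/r[2]
def plan(p,yaw):
    """offset/turn units to put the TCP at p, pointing down, tool x axis along world yaw (mod pi)"""
    o=manip.get_obs();R=Ro.from_quat(o["ee_rot"]);best=None
    for k in(0,1):
        a=yaw+k*np.pi;x=np.array([np.cos(a),np.sin(a),0]);z=np.array([0,0,-1.])
        T=Ro.from_matrix(np.stack([x,np.cross(z,x),z],1));t=(R.inv()*T).as_rotvec()
        if best is None or np.linalg.norm(t)<np.linalg.norm(best):best=t
    off=R.inv().apply(np.array(p)-o["position"])/.2
    print("pos",np.round(o["position"],4),"off",np.round(off,3),"turn",np.round(best/np.radians(45),3))
E
python3 - <<'E'
from h import *
d=np.load("top0.npy");P=cloud("top",d);Q=cloud("scene",np.load("scene0.npy"))
for n,u,v,w,lo,hi in[("bush",381,268,16,.015,.04),("head",314,266,22,.035,.07),("collar/stub",187,211,16,.118,.17),("stub",187,211,10,.136,.17),("cyl",130,190,40,.02,.25),("beaker",318,208,22,.02,.08),("stopper",372,204,18,.015,.04),("flask",278,147,25,.02,.2),("platf",436,236,25,.015,.04),("mixer",190,211,45,.1,.116)]:
    p=P[v-w:v+w,u-w:u+w].reshape(-1,3);p=p[(p[:,2]>lo)&(p[:,2]<hi)]
    if len(p)==0: print(n,"none");continue
    c=(p.min(0)+p.max(0))/2
    q=Q.reshape(-1,3);q=q[(q[:,2]>lo)&(q[:,2]<hi)&(np.hypot(*(q[:,:2]-c[:2]).T)<(.09 if n=="mixer" else .05))]
    print(n,len(p),"mid",np.round(c,4),"ext",np.round(np.ptp(p,0),3),"zq",np.round(np.percentile(p[:,2],[5,50,95]),3),"| scene",len(q),np.round((q.min(0)+q.max(0))/2,4) if len(q) else "",np.round(np.ptp(q,0),3) if len(q) else "")
    if n=="mixer": r=cv2.minAreaRect((p[:,:2]*1000).astype(np.float32));print(r)
print("bench z",np.nanmedian(P[290:330,200:300,2]))
o=manip.get_obs();R=Ro.from_quat(o["ee_rot"]).as_matrix();print(np.round(R,3).tolist())
p,_=manip.camera("top");s,_=manip.camera("scene")
crops=[(p,187,211),(p,314,266),(p,381,268),(s,336,180),(s,213,225),(s,152,257)]
t=[cv2.resize(i[v-24:v+24,u-24:u+24,::-1],(264,264),interpolation=cv2.INTER_CUBIC) for i,u,v in crops]
cv2.imwrite("pics/c1.png",np.vstack([np.hstack(t[:3]),np.hstack(t[3:])]))
E
```

```text
bush 67 mid [ 0.4391 -0.2459  0.0272] ext [0.027 0.028 0.022] zq [0.018 0.029 0.034] | scene 105 [ 0.4405 -0.2483  0.0239] [0.029 0.026 0.018]
head 301 mid [ 0.4426 -0.0621  0.0511] ext [0.05  0.05  0.021] zq [0.046 0.052 0.058] | scene 277 [ 0.4454 -0.0633  0.0463] [0.052 0.051 0.022]
collar/stub 339 mid [0.579  0.267  0.1386] ext [0.072 0.062 0.041] zq [0.123 0.128 0.152] | scene 204 [0.5834 0.266  0.1369] [0.052 0.051 0.036]
stub 40 mid [0.5811 0.268  0.148 ] ext [0.014 0.014 0.022] zq [0.138 0.151 0.157] | scene 39 [0.5846 0.2659 0.1458] [0.015 0.014 0.018]
cyl 769 mid [0.647  0.434  0.1187] ext [0.222 0.245 0.197] zq [0.028 0.113 0.21 ] | scene 612 [0.6509 0.4465 0.1164] [0.034 0.035 0.193]
beaker 133 mid [ 0.6004 -0.0714  0.0428] ext [0.049 0.048 0.044] zq [0.024 0.058 0.064] | scene 407 [ 0.6005 -0.0744  0.0413] [0.051 0.049 0.042]
stopper 96 mid [ 0.6129 -0.2214  0.0264] ext [0.029 0.028 0.02 ] zq [0.025 0.03  0.034] | scene 138 [ 0.6131 -0.2249  0.0237] [0.033 0.029 0.016]
flask 583 mid [0.7684 0.0355 0.0827] ext [0.066 0.075 0.125] zq [0.025 0.068 0.139] | scene 1116 [0.7789 0.0295 0.0802] [0.067 0.072 0.12 ]
platf 502 mid [ 0.5267 -0.397   0.0262] ext [0.065 0.069 0.021] zq [0.024 0.029 0.033] | scene 633 [ 0.5268 -0.3993  0.0249] [0.068 0.066 0.016]
mixer 2101 mid [0.5924 0.2622 0.108 ] ext [0.168 0.155 0.016] zq [0.104 0.111 0.115] | scene 1153 [0.5975 0.2591 0.1079] [0.164 0.152 0.016]
((584.5518188476562, 267.7837829589844), (118.03230285644531, 159.029296875), 66.9993896484375)
bench z -0.0006026915849902042
[[0.286, -0.0, -0.958], [0.958, -0.001, 0.286], [-0.001, -1.0, -0.0]]
```

View pics/c1.png

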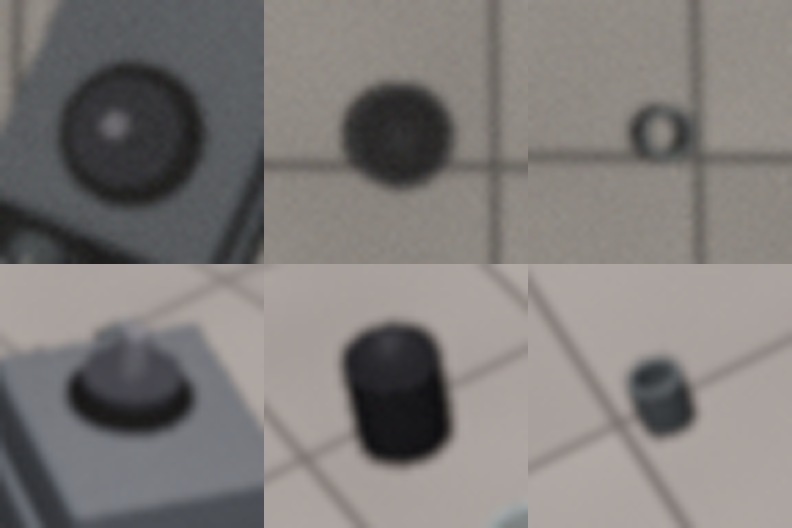

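```bash
python3 - <<'E'
s=open("h.py").read()
s=s.replace("z=np.array([0,0,-1.])","y=np.array([0,0,-1.])").replace("np.stack([x,np.cross(z,x),z],1)","np.stack([x,y,np.cross(x,y)],1)")
open("h.py","w").write(s)
E
python3 -m pendant '{"offset":[[-0.08,0,-0.16],[-0.16,0,-0.32],[-0.25,0,-0.48],[-0.33,0,-0.64],[-0.41,0,-0.8],[-0.5,0,-0.94],[-0.5,0,-0.94]],"turn":[[0,0.2,0],[0,0.4,0],[0,0.6,0],[0,0.8,0],[0,1,0],[0,1,0],[0,1,0]]}' 100
python3 - <<'E'
from h import *
r=np.radians(28)
for p in [(.45,.27,.24),(.5,.1,.24),(.5,-.08,.24),(.44,-.247,.2)]: plan(p,r)
print(manip.get_obs()["joint_pos"])
E
```

```text
clock: 1.08
position: [0.3324, 0.447, 0.231]
ee_rot: [0.686, 0.172, -0.172, -0.685]
ft_force: [-0.9, 0.7, 0.2]
grip_width: 1.002
pos [0.3324 0.447  0.231 ] off [ 0.101 -0.043 -1.058] turn [ 0.002  0.003 -0.   ]
pos [0.3324 0.447  0.231 ] off [-0.079 -0.042 -1.925] turn [ 0.002  0.003 -0.   ]
pos [0.3324 0.447  0.231 ] off [-0.504 -0.041 -2.719] turn [ 0.002  0.003 -0.   ]
pos [0.3324 0.447  0.231 ] off [-1.162  0.16  -3.313] turn [ 0.002  0.003 -0.   ]
[-1.13479786  0.17993808  0.13716123  1.65257498 -0.02412566  1.31163321
 -0.50256912]
```

```bash
python3 -m pendant '{"offset":[[0.02,0,-0.2],[0.04,-0.02,-0.4],[0.05,-0.03,-0.6],[0.07,-0.04,-0.8],[0.08,-0.04,-1]],"turn":[[0,0,0],[0,0,0],[0,0,0],[0,0,0],[0,0,0]]}' | head -2
python3 -m pendant '{"offset":[[-0.03,0,-0.2],[-0.06,0,-0.4],[-0.1,0,-0.6],[-0.13,0,-0.8],[-0.16,0,-0.95]],"turn":[[0,0,0],[0,0,0],[0,0,0],[0,0,0],[0,0,0]]}' | head -2
python3 -m pendant '{"offset":[[-0.1,0,-0.2],[-0.2,0,-0.4],[-0.3,0,-0.6],[-0.4,0,-0.75],[-0.5,0,-0.9],[-0.5,0,-0.9]],"turn":[[0,0,0],[0,0,0],[0,0,0],[0,0,0],[0,0,0],[0,0,0]]}' | head -2
python3 - <<'E'
from h import *
r=np.radians(28)
plan((.44,-.247,.12),r)
E
```

```text
clock: 1.7
position: [0.4411, 0.278, 0.2395]
clock: 2.33
position: [0.503, 0.0946, 0.2397]
clock: 3.08
position: [0.4997, -0.1135, 0.24]
pos [ 0.4997 -0.1135  0.24  ] off [-0.577  0.601 -0.448] turn [0.002 0.    0.   ]
```

```bash
python3 -m pendant '{"offset":[[-0.14,0.15,-0.11],[-0.29,0.3,-0.22],[-0.43,0.45,-0.34],[-0.577,0.6,-0.448],[-0.577,0.6,-0.448],[-0.577,0.6,-0.448]],"turn":[[0,0,0],[0,0,0],[0,0,0],[0,0,0],[0,0,0],[0,0,0]]}' 60 | head -2
python3 - <<'E'
from h import *
r=np.radians(28)
plan((.44,-.247,.005),r)
for n in("top","scene"):
    p,d=manip.camera(n); c=pix(n,[.44,-.247,.03]).astype(int); i=p[max(c[1]-50,0):c[1]+50,c[0]-60:c[0]+60,::-1]
    cv2.imwrite(f"pics/b_{n}.png",cv2.resize(i,None,fx=4,fy=4))
a=cv2.imread("pics/b_top.png");b=cv2.imread("pics/b_scene.png");cv2.imwrite("pics/b.png",cv2.resize(np.hstack([a,b]),None,fx=.8,fy=.8))
E
```

```text
clock: 3.82
position: [0.4411, -0.2456, 0.1204]
pos [ 0.4411 -0.2456  0.1204] off [-0.009  0.577 -0.003] turn [0.002 0.002 0.001]
```

View pics/b.png

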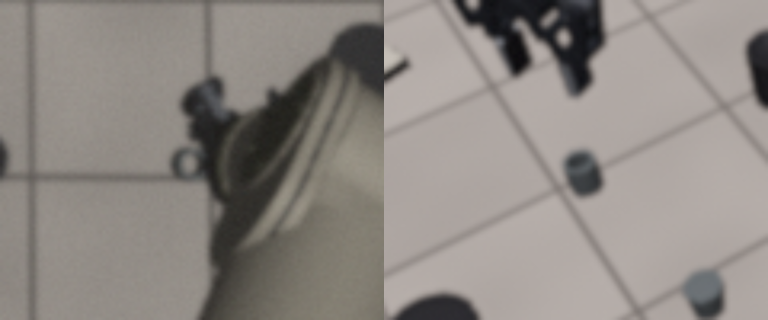

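The top and scene crops show the open fingers straddling above the bush ring (at crop (188,163) and (583,173)), which is consistent with the parallax. I'll descend and grip.

```bash
python3 -m pendant '{"offset":[[-0.01,0.15,0],[-0.01,0.3,0],[-0.01,0.45,0],[-0.01,0.54,0],[-0.01,0.578,0],[-0.01,0.578,0],[-0.01,0.578,0]],"turn":[[0,0,0],[0,0,0],[0,0,0],[0,0,0],[0,0,0],[0,0,0],[0,0,0]]}' 60
python3 -m pendant '{"offset":[[0,0,0],[0,0,0],[0,0,0],[0,0,0],[0,0,0],[0,0,0],[0,0,0],[0,0,0]],"turn":[[0,0,0],[0,0,0],[0,0,0],[0,0,0],[0,0,0],[0,0,0],[0,0,0],[0,0,0]]}' 0 30
python3 -m pendant '{"offset":[[0,-0.2,0],[0,-0.4,0],[0,-0.7,0],[0,-0.95,0],[0,-0.95,0]],"turn":[[0,0,0],[0,0,0],[0,0,0],[0,0,0],[0,0,0]]}'
python3 - <<'E'
from h import *
r=np.radians(28)
plan((.5,-.08,.2),r);plan((.5,.1,.22),r);plan((.583,.267,.2),r)
E
```

```text
clock: 4.8
position: [0.4406, -0.2468, 0.0061]
ee_rot: [0.687, 0.173, -0.171, -0.685]
ft_force: [-0.3, -0.6, 0.1]
grip_width: 0.6
clock: 5.8
position: [0.4412, -0.247, 0.0069]
ee_rot: [0.687, 0.174, -0.17, -0.685]
ft_force: [-2.0, 0.9, 6.3]
grip_width: 0.31
clock: 6.42
position: [0.4421, -0.2477, 0.2007]
ee_rot: [0.688, 0.176, -0.168, -0.684]
ft_force: [-0.1, -0.2, -0.3]
grip_width: 0.31
pos [ 0.4421 -0.2477  0.2007] off [0.651 0.005 0.603] turn [0.01  0.003 0.013]
pos [ 0.4421 -0.2477  0.2007] off [ 1.076 -0.097  1.396] turn [0.01  0.003 0.013]
pos [ 0.4421 -0.2477  0.2007] off [1.835 0.007 1.937] turn [0.01  0.003 0.013]
```

```bash
python3 -m pendant '{"offset":[[0.16,0,0.16],[0.32,0,0.34],[0.48,0,0.52],[0.64,0,0.7],[0.8,0,0.85],[0.92,0,0.97]],"turn":[[0,0,0],[0.01,0,0.01],[0.01,0,0.01],[0.01,0,0.01],[0.01,0,0.01],[0.01,0,0.01]]}' | head -2
python3 -m pendant '{"offset":[[0.16,0,0.16],[0.32,0,0.34],[0.48,0,0.52],[0.64,0,0.7],[0.8,0,0.85],[0.91,0,0.97],[0.91,0,0.97],[0.91,0,0.97]],"turn":[[0,0,0],[0,0,0],[0,0,0],[0,0,0],[0,0,0],[0,0,0],[0,0,0],[0,0,0]]}'
cat >look.py <<'E'
from h import *
import sys
tag,z=sys.argv[1],float(sys.argv[2])
out=[]
for n in("top","scene"):
    p,d=manip.camera(n);np.save(f"{tag}_{n}.npy",d);cv2.imwrite(f"pics/{tag}_{n}_full.png",p[:,:,::-1])
    c=pix(n,[.583,.267,z]).astype(int);x0,y0=max(c[0]-40,0),max(c[1]-40,0);print(n,"crop origin",x0,y0,"scale 5")
    out.append(cv2.resize(p[y0:y0+80,x0:x0+80,::-1],(400,400),interpolation=cv2.INTER_CUBIC))
cv2.imwrite(f"pics/{tag}.png",np.hstack(out))
E
python3 look.py s1 .17
python3 - <<'E'
from h import *
plan((.583,.267,.2),np.radians(28))
E
```

```text
clock: 7.18
position: [0.5127, 0.0121, 0.2]
clock: 8.18
position: [0.5811, 0.2681, 0.1994]
ee_rot: [-0.686, -0.172, 0.172, 0.686]
ft_force: [0.5, -0.4, -1.1]
grip_width: 0.309
top crop origin 142 168 scale 5
scene crop origin 296 122 scale 5
pos [0.5814 0.2677 0.2001] off [ 0.006  0.001 -0.007] turn [-0.001  0.003  0.001]
```

View pics/s1.png

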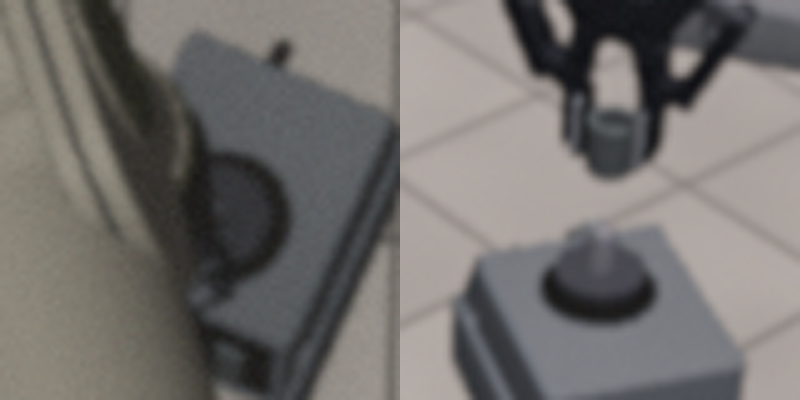

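The scene view shows the bush upright in the jaws (bottom at crop (609,175)) above the stub (tip at about (597,232)). The top view is blocked by the wrist. I'll compare the two in the scene depth and image.

```bash
cat >rel.py <<'E'
from h import *
import sys
tag=sys.argv[1];o=manip.get_obs();t=np.array(o["position"]);print("tcp",np.round(t,4))
Q=cloud("scene",np.load(f"{tag}_scene.npy"));q=Q.reshape(-1,3)
def show(n,lo,hi,c,r):
    s=q[(q[:,2]>lo)&(q[:,2]<hi)&(np.hypot(*(q[:,:2]-c).T)<r)]
    # circle fit with known radius from visible side
    print(n,len(s),"mid",np.round((s.min(0)+s.max(0))/2,4),"ext",np.round(np.ptp(s,0),3));return s
def fit(s,R,c0):
    from scipy.optimize import least_squares
    return np.round(least_squares(lambda c:np.hypot(*(s[:,:2]-c).T)-R,c0,loss="soft_l1",f_scale=.001).x,4)
E
cat >r1.py <<'E'
from rel import *
c=np.array([.583,.267])
s=show("stub body",.131,.149,c,.014);print(fit(s,.008,c))
s=show("collar top",.119,.1265,c,.035);print("collar fit",fit(s,.026,c))
b=show("bush low",t[2]-.005,t[2]+.006,t[:2],.025);print("bush fit",fit(b,.014,t[:2]))
for P in([.583,.267,.154],[*t[:2],t[2]-.007],[*t[:2],t[2]+.025]):print(P,pix("scene",P)-[296,122],(pix("scene",P)-[296,122])*5)
E
python3 r1.py s1
```

```text
tcp [0.5814 0.2677 0.2001]
stub body 28 mid [0.5851 0.2653 0.1398] ext [0.014 0.014 0.018]
[0.5823 0.2674]
collar top 91 mid [0.5817 0.2665 0.1236] ext [0.055 0.051 0.006]
collar fit [0.5792 0.268 ]
bush low 45 mid [0.5869 0.2612 0.2006] ext [0.035 0.022 0.011]
bush fit [0.5821 0.2686]
[0.583, 0.267, 0.154] [40.53015696 45.19744856] [202.6507848 225.9872428]
[np.float64(0.5813904568113678), np.float64(0.2676627162503469), np.float64(0.1931170630536444)] [41.36805    32.90965186] [206.84025001 164.54825932]
[np.float64(0.5813904568113678), np.float64(0.2676627162503469), np.float64(0.2251170630536444)] [42.27760617 22.68478865] [211.38803083 113.42394323]
```

```bash
python3 - <<'E'
from h import *
g=cv2.imread("pics/s1_scene_full.png",0).astype(int)
for r in range(144,160): print(r,g[r,326:350])
print()
for r in range(164,188): print(r,g[r,318:354])
E
```

```text
144 [164 146  98  56  68  75  55  55  79  90  91  84  81  84  92 105 107  94
  74  52  29  30  65 113]
145 [168 151 104  59  72  74  57  64  86  82  71  64  62  61  65  72  81  87
  85  62  35  33  78 126]
146 [168 152 104  60  72  75  54  61  84  85  75  71  68  67  65  64  71  84
  84  60  30  36  84 132]
147 [167 151 101  59  72  74  50  49  73  83  85  83  83  83  80  74  74  85
  80  54  28  41  91 137]
148 [167 150 100  59  72  72  46  42  57  70  79  84  89  88  84  75  73  84
  79  53  24  42  95 140]
149 [167 151 108  73  78  70  45  37  51  59  65  71  74  75  71  65  71  84
  78  50  25  48 103 146]
150 [167 157 129 103  88  68  42  40  49  57  60  62  63  63  61  60  69  83
  76  49  27  60 115 153]
151 [167 162 149 130 101  70  44  40  50  57  60  62  62  63  61  59  70  81
  72  44  39  81 129 158]
152 [167 167 162 147 117  88  68  53  51  56  61  62  62  62  60  60  70  80
  65  45  64 110 146 163]
153 [167 168 166 158 142 127 109  74  54  57  60  62  63  62  59  59  72  79
  70  65  95 135 158 165]
154 [167 167 167 166 162 156 138  95  57  55  60  62  62  61  57  61  
[... 3472 characters left out ...]
26  27  28  30  29  31
  32  32  31  28  28  28  27  31  42  63  91 113 122 123 123 123 123 123]
184 [122 125 124 125 125 125 123 114  96  75  56  42  34  30  28  26  26  27
  28  27  30  29  29  29  35  50  71  92 109 121 124 123 123 123 124 124]
185 [119 124 125 125 126 125 126 124 117 105  90  74  59  53  45  41  37  37
  36  35  35  38  46  53  63  79 101 115 122 123 125 123 123 123 124 124]
186 [115 122 125 126 126 126 126 126 125 121 115 106  95  88  81  73  67  65
  64  64  65  68  79  90  97 106 118 123 125 124 124 125 124 124 124 124]
187 [108 120 125 126 126 126 127 127 127 126 125 122 119 116 110 105 101 100
  99 100 100 102 109 116 120 122 124 124 125 124 124 125 125 124 125 124]
```

```bash
python3 - <<'E'
from h import *
d=np.array([.695,-.719])
t=np.array([.5814,.2677]);c=np.array([.583,.267])
print("bush bottom front",pix("scene",[*(t+.014*d),.1931]),"obs 337.6,157.2")
print("bush top back",pix("scene",[*(t-.014*d),.2251]))
print("collar top front",pix("scene",[*(c+.026*d),.128]),"obs v 181")
print("collar top back",pix("scene",[*(c-.026*d),.128]))
print("stub tip back",pix("scene",[*(c-.0055*d),.154]),"stub base front",pix("scene",[*(c+.008*d),.128]),"obs v ~176.5")
print("per mm toward camera", (pix("scene",[*(c+.001*d),.128])-pix("scene",[*c,.128])))
g=cv2.imread("pics/s1_scene_full.png",0).astype(int);print(g[160:176,334:339].T)
E
```

```text
bush bottom front [337.11677875 157.83401348] obs 337.6,157.2
bush top back [338.5447146  141.86233465]
collar top front [335.34804012 180.41763971] obs v 181
collar top back [336.33235384 169.39571971]
stub tip back [336.63300843 166.04569988] stub base front [335.69659303 176.51469477] obs v ~176.5
per mm toward camera [-0.01893606  0.21203779]
[[167 166 166 167 166 159 143 125 111  97  88  83  84  84  84  84]
 [167 166 166 166 164 156 142 133 126 113  98  92  92  92  91  90]
 [167 166 166 165 163 153 140 138 136 122 105  98  95  95  93  91]
 [167 166 165 164 161 151 140 140 135 122 105  96  94  92  90  88]
 [167 166 165 164 158 149 144 142 130 115 100  90  86  84  83  81]]
```

```bash
python3 - <<'E'
from h import *
plan((.583,.2662,.165),np.radians(28))
E
python3 -m pendant '{"offset":[[0.001,0.06,-0.01],[0.003,0.12,-0.012],[0.003,0.165,-0.012],[0.003,0.175,-0.012],[0.003,0.175,-0.012],[0.003,0.175,-0.012]],"turn":[[0,0,0],[0,0,0],[0,0,0],[0,0,0],[0,0,0],[0,0,0]]}'
python3 look.py s2 .17
python3 - <<'E'
from h import *
plan((.583,.2662,.135),np.radians(28))
g=cv2.imread("pics/s2_scene_full.png",0).astype(int)
for r in range(155,184): print(r,g[r,318:354])
E
```

```text
pos [0.5814 0.2677 0.2001] off [ 0.004  0.176 -0.01 ] turn [-0.001  0.003  0.001]
clock: 9.02
position: [0.5833, 0.266, 0.1656]
ee_rot: [-0.686, -0.172, 0.171, 0.686]
ft_force: [0.0, 0.2, -0.3]
grip_width: 0.315
top crop origin 142 168 scale 5
scene crop origin 296 122 scale 5
pos [0.5832 0.266  0.1655] off [-0.001  0.153  0.001] turn [-0.001  0.003  0.001]
155 [167 168 167 167 167 167 167 167 158 125  75  63  75  63  49  70  94 104
  99  95 100 111 121 119  99  68  38  24  26  49  79  96  91  84 103 134]
156 [168 168 168 167 167 167 168 167 155 118  70  64  73  58  56  79  84  75
  68  67  69  72  80  90  92  79  48  25  34  74 113 130 127 123 136 152]
157 [168 167 167 167 167 167 168 167 154 115  66  66  72  57  61  84  86  73
  66  64  63  62  61  71  85  81  53  27  42  92 133 148 144 142 146 151]
158 [168 168 168 167 167 167 168 167 153 111  65  70  74  55  53  78  87  84
  79  76  74  75  71  72  84  80  51  25  48 104 146 157 150 142 139 140]
159 [167 168 167 167 167 168 168 166 151 106  63  73  76  53  42  61  77  82
  84  84  82  81  78  75  84  79  50  26  51 109 147 156 15
[... 2938 characters left out ...]
61  66  69  71  72  73
  73  73  72  72  71  68  63  51  38  33  54  91 117 124 124 123 123 122]
180 [124 123 124 124 121 104  71  37  26  27  30  38  46  53  58  62  64  67
  68  67  65  63  61  55  47  37  29  28  50  87 115 124 124 123 123 123]
181 [124 123 125 124 123 111  83  49  29  25  27  31  34  40  45  48  49  53
  54  53  50  47  43  40  34  28  26  31  56  91 116 123 123 124 123 123]
182 [123 124 124 125 124 117  98  68  42  29  25  28  30  31  33  34  37  39
  40  39  38  36  33  29  26  27  28  43  72 102 120 124 123 123 124 124]
183 [123 124 124 124 125 123 113  93  68  45  32  28  28  28  27  30  29  30
  31  32  32  29  28  28  28  30  44  63  91 114 123 124 123 123 124 124]
```

Bush bottom is at column 336.4 and the stub axis, projected to that height, is at 336.45, so they are aligned. Lowering onto the stub.

```bash
python3 -m pendant '{"offset":[[0,0.02,0],[0,0.04,0],[0,0.06,0],[0,0.08,0],[0,0.1,0],[0,0.1,0]],"turn":[[0,0,0],[0,0,0],[0,0,0],[0,0,0],[0,0,0],[0,0,0]]}'
python3 -m pendant '{"offset":[[0,0.015,0],[0,0.03,0],[0,0.045,0],[0,0.055,0],[0,0.055,0]],"turn":[[0,0,0],[0,0,0],[0,0,0],[0,0,0],[0,0,0]]}'
```

```text
clock: 9.88
position: [0.5831, 0.2659, 0.1451]
ee_rot: [-0.686, -0.172, 0.172, 0.686]
ft_force: [0.5, -0.1, 0.1]
grip_width: 0.31
clock: 10.5
position: [0.583, 0.266, 0.1344]
ee_rot: [-0.686, -0.172, 0.172, 0.686]
ft_force: [-1.8, -0.7, 5.2]
grip_width: 0.306
```

```bash
python3 -m pendant '{"offset":[[0,0,0],[0,0,0],[0,0,0],[0,-0.1,0],[0,-0.25,0],[0,-0.4,0],[0,-0.55,0],[0,-0.6,0],[0,-0.6,0]],"turn":[[0,0,0],[0,0,0],[0,0,0],[0,0,0],[0,0,0],[0,0,0],[0,0,0],[0,0,0],[0,0,0]]}' 55
python3 - <<'E'
from h import *
plan((.53,.1,.22),np.radians(28)); plan((.4445,-.0625,.15),np.radians(28))
E
```

```text
clock: 11.62
position: [0.5832, 0.2659, 0.255]
ee_rot: [-0.685, -0.172, 0.171, 0.686]
ft_force: [0.6, 0.4, 0.7]
grip_width: 0.546
pos [0.5832 0.2659 0.255 ] off [-0.626  0.173 -0.606] turn [-0.001  0.003  0.002]
pos [0.5832 0.2659 0.255 ] off [-1.387  0.522 -1.122] turn [-0.001  0.003  0.002]
```

```bash
python3 -m pendant '{"offset":[[-0.16,0.04,-0.15],[-0.32,0.09,-0.3],[-0.48,0.13,-0.45],[-0.65,0.17,-0.6],[-0.8,0.2,-0.7],[-0.95,0.2,-0.8]],"turn":[[0,0,0],[0,0,0],[0,0,0],[0,0,0],[0,0,0],[0,0,0]]}' 100 | head -2
python3 look.py s3 .17
python3 - <<'E'
from h import *
plan((.4445,-.0625,.15),np.radians(28)); plan((.4445,-.0625,.017),np.radians(28))
for n in("top","scene"):
    q=cloud(n,np.load(f"s3_{n}.npy")).reshape(-1,3)
    for nm,lo,hi,c,r in(("bush",.145,.17,(.583,.267),.03),("bushtop",.157,.17,(.583,.267),.03),("head",.035,.07,(.444,-.063),.04)):
        s=q[(q[:,2]>lo)&(q[:,2]<hi)&(np.hypot(*(q[:,:2]-c).T)<r)]
        if len(s): print(n,nm,len(s),np.round((s.min(0)+s.max(0))/2,4),np.round(np.ptp(s,0),3),np.round(np.percentile(s[:,2],[5,50,95]),4))
E
```

```text
clock: 12.38
position: [0.4895, 0.0341, 0.2128]
top crop origin 142 168 scale 5
scene crop origin 296 122 scale 5
pos [0.4893 0.0316 0.2135] off [-0.418  0.317 -0.312] turn [-0.002 -0.003 -0.   ]
pos [0.4893 0.0316 0.2135] off [-0.417  0.982 -0.313] turn [-0.002 -0.003 -0.   ]
top bush 103 [0.5822 0.2676 0.156 ] [0.026 0.027 0.019] [0.1485 0.1569 0.1626]
top bushtop 50 [0.5821 0.2682 0.1613] [0.025 0.025 0.009] [0.1575 0.1595 0.1637]
top head 204 [ 0.4425 -0.07    0.0522] [0.05  0.035 0.019] [0.0451 0.0521 0.0584]
scene bush 82 [0.5847 0.2655 0.153 ] [0.029 0.029 0.015] [0.1475 0.1548 0.1593]
scene bushtop 23 [0.5846 0.2644 0.1589] [0.025 0.023 0.003] [0.1573 0.1582 0.16  ]
scene head 277 [ 0.4429 -0.0637  0.0464] [0.054 0.052 0.022] [0.038  0.0502 0.0553]
```

View pics/s3.png

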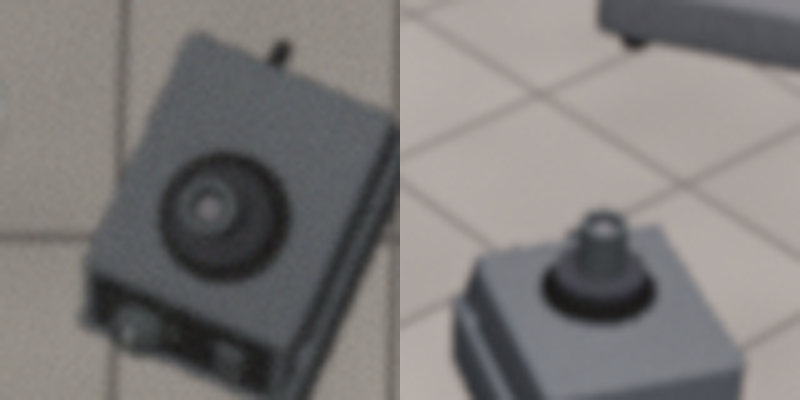

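The bush now stands upright, centred on the collar (top crop (212,207), scene crop (604,240)). Its top is at z≈0.160, as expected when home. Now the head.

```bash
python3 -m pendant '{"offset":[[-0.14,0.1,-0.1],[-0.28,0.2,-0.2],[-0.418,0.3,-0.315],[-0.418,0.4,-0.315],[-0.418,0.4,-0.315],[-0.418,0.55,-0.315],[-0.418,0.7,-0.315],[-0.418,0.85,-0.315],[-0.418,0.95,-0.315],[-0.418,0.982,-0.315],[-0.418,0.982,-0.315]],"turn":[[0,0,0],[0,0,0],[0,0,0],[0,0,0],[0,0,0],[0,0,0],[0,0,0],[0,0,0],[0,0,0],[0,0,0],[0,0,0]]}' 100 
python3 -m pendant '{"offset":[[0,0,0],[0,0,0],[0,0,0],[0,0,0],[0,0,0],[0,0,0],[0,0,0],[0,0,0]],"turn":[[0,0,0],[0,0,0],[0,0,0],[0,0,0],[0,0,0],[0,0,0],[0,0,0],[0,0,0]]}' 0 60
python3 -m pendant '{"offset":[[0,-0.2,0],[0,-0.4,0],[0,-0.7,0],[0,-0.98,0],[0,-0.98,0],[0,-0.98,0]],"turn":[[0,0,0],[0,0,0],[0,0,0],[0,0,0],[0,0,0],[0,0,0]]}'
python3 - <<'E'
from h import *
plan((.583,.266,.215),np.radians(28))
E
```

```text
clock: 13.85
position: [0.4449, -0.0626, 0.0174]
ee_rot: [-0.686, -0.17, 0.171, 0.687]
ft_force: [0.0, -0.2, 1.0]
grip_width: 0.998
clock: 14.85
position: [0.4455, -0.0625, 0.0185]
ee_rot: [-0.686, -0.17, 0.17, 0.687]
ft_force: [-5.7, 1.0, 14.5]
grip_width: 0.601
clock: 15.6
position: [0.4451, -0.0628, 0.2139]
ee_rot: [-0.685, -0.17, 0.17, 0.687]
ft_force: [-0.5, -0.2, -2.7]
grip_width: 0.59
pos [ 0.4451 -0.0628  0.2139] off [ 1.378 -0.002  1.131] turn [-0.003 -0.003  0.001]
```

```bash
python3 -m pendant '{"offset":[[0.15,0,0.12],[0.3,0,0.25],[0.45,0,0.37],[0.6,0,0.49],[0.7,0,0.57]],"turn":[[0,0,0],[0,0,0],[0,0,0],[0,0,0],[0,0,0]]}' | head -2
python3 -m pendant '{"offset":[[0.15,0,0.12],[0.3,0,0.25],[0.45,0,0.37],[0.6,0,0.49],[0.678,0,0.561],[0.678,0,0.561],[0.678,0,0.561]],"turn":[[0,0,0],[0,0,0],[0,0,0],[0,0,0],[0,0,0],[0,0,0],[0,0,0]]}'
python3 look.py s4 .18
python3 - <<'E'
from h import *
plan((.583,.266,.185),np.radians(28))
E
```

```text
clock: 16.23
position: [0.5152, 0.1048, 0.2125]
clock: 17.1
position: [0.5823, 0.2659, 0.2117]
ee_rot: [-0.686, -0.169, 0.172, 0.686]
ft_force: [1.0, -0.4, -0.9]
grip_width: 0.591
top crop origin 141 167 scale 5
scene crop origin 297 119 scale 5
pos [0.5824 0.266  0.2123] off [ 0.003  0.137 -0.002] turn [-0.003 -0.003 -0.004]
```

View pics/s4.png

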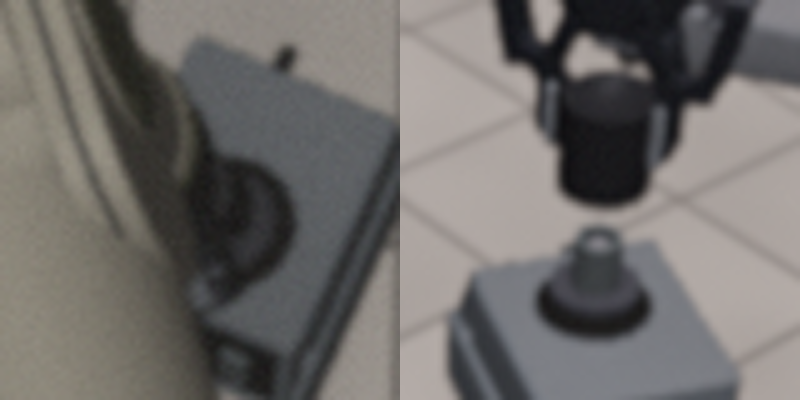

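```bash
python3 - <<'E'
from h import *
g=cv2.imread("pics/s4_scene_full.png",0).astype(float)
def edges(r,a,b,th):
    row=g[r,a:b]; m=row<th; i=np.where(m)[0]; l,h=i[0],i[-1]
    L=a+l-(th-row[l])/(row[l-1]-row[l]) if l else a; H=a+h+(th-row[h])/(row[h+1]-row[h]) if h<b-a-1 else b
    return round(L,2),round(H,2),round((L+H)/2,2)
for r in range(154,161):print(r,"head",edges(r,322,352,95))
for r in range(166,172):print(r,"bush",edges(r,329,347,110),g[r,328:348].astype(int))
d=np.array([.695,-.719]);t=np.array([.5824,.266])
print("pred head bottom centre",pix("scene",[*t,.194]),"front",pix("scene",[*(t+.026*d),.194]),"col",g[152:166,337].astype(int))
print("pred bush top centre",pix("scene",[.583,.266,.16]),"front top",pix("scene",[*(np.array([.583,.266])+.014*d),.16]),"back",pix("scene",[*(np.array([.583,.266])-.014*d),.16]),g[160:180,336].astype(int))
q=cloud("scene",np.load("s4_scene.npy")).reshape(-1,3)
from scipy.optimize import least_squares
for nm,lo,hi,R in(("bush",.138,.157,.014),("head",.2,.209,.026)):
    s=q[(q[:,2]>lo)&(q[:,2]<hi)&(np.hypot(*(q[:,:2]-t).T)<R+.006)]
    print(nm,len(s),np.round(least_squares(lambda c:np.hypot(*(s[:,:2]-c).T)-R,t,loss="soft_l1",f_scale=.001).x,4))
E
```

```text
154 head (np.float64(328.12), np.float64(346.64), np.float64(337.38))
155 head (np.float64(328.19), np.float64(346.52), np.float64(337.35))
156 head (np.float64(328.41), np.float64(346.21), np.float64(337.31))
157 head (np.float64(329.0), np.float64(345.67), np.float64(337.33))
158 head (np.float64(330.03), np.float64(344.76), np.float64(337.4))
159 head (np.float64(332.0), np.float64(343.36), np.float64(337.68))
160 head (np.float64(335.56), np.float64(340.42), np.float64(337.99))
166 bush (np.float64(332.28), np.float64(340.38), np.float64(336.33)) [166 164 160 144 117  92  82  92 100  97  85  80  99 128 152 158 157 155
 154 154]
167 bush (np.float64(331.36), np.float64(340.68), np.float64(336.02)) [161 152 139 119  94  87  96 113 124 120 103  89  95 117 138 143 141 136
 133 137]
168 bush (np.float64(329.96), np.float64(341.45), np.float64(335.7)) [153 132 109  88  72  77  93 109 117 115 104  92  87 101 121 127 126 124
 123 125]
169 bush (np.float64(329.43), np.float64(341.79), np.float64(335.61)) [144 119  98  81  60  63  75  85  92  91  85  75  72  91 115 122 122 122
 123 123]
170 bush (np.float64(329.21), np.float64(341.84), np.float64(335.53)) [129 113  99  81  60  54  60  67  69  70  66  62  66  89 114 122 123 123
 124 123]
171 bush (329, np.float64(342.18), np.float64(335.59)) [112 101  89  70  57  57  59  62  62  62  62  60  63  84 108 119 121 123
 123 123]
pred head bottom centre [337.19645395 155.01476724] front [336.6987212  160.50079543] col [ 25  22  23  26  25  21  21  40  84 131 152 143 109  79]
pred bush top centre [336.42270036 165.53737327] front top [336.15519606 168.50515898] back [336.68511401 162.62606501] [ 91 135 153 142 107  81 100 124 117  92  69  62  63  64  63  63  62  65
  69  73]
bush 77 [0.5833 0.2661]
head 60 [0.5825 0.2663]
```

Head and bush agree with the predictions to within 1 mm. Lowering over the bush in stages.

```bash
python3 -m pendant '{"offset":[[0.003,0.04,-0.002],[0.004,0.08,-0.002],[0.004,0.11,-0.002],[0.004,0.137,-0.002],[0.004,0.137,-0.002],[0.004,0.137,-0.002]],"turn":[[0,0,0],[0,0,0],[0,0,0],[0,0,0],[0,0,0],[0,0,0]]}'
python3 -m pendant '{"offset":[[0,0.015,0],[0,0.03,0],[0,0.045,0],[0,0.06,0],[0,0.07,0],[0,0.07,0]],"turn":[[0,0,0],[0,0,0],[0,0,0],[0,0,0],[0,0,0],[0,0,0]]}'
```

```text
clock: 17.95
position: [0.5833, 0.2661, 0.1851]
ee_rot: [-0.686, -0.169, 0.171, 0.687]
ft_force: [1.1, -0.4, -1.7]
grip_width: 0.598
clock: 18.7
position: [0.5832, 0.266, 0.1709]
ee_rot: [-0.686, -0.169, 0.171, 0.687]
ft_force: [-0.7, 0.1, -1.8]
grip_width: 0.59
```

```bash
python3 -m pendant '{"offset":[[0,0.025,0],[0,0.05,0],[0,0.075,0],[0,0.095,0],[0,0.11,0],[0,0.118,0],[0,0.118,0],[0,0.118,0]],"turn":[[0,0,0],[0,0,0],[0,0,0],[0,0,0],[0,0,0],[0,0,0],[0,0,0],[0,0,0]]}'
```

```text
clock: 19.7
position: [0.5832, 0.2661, 0.1475]
ee_rot: [-0.686, -0.169, 0.171, 0.687]
ft_force: [0.1, 0.4, -1.0]
grip_width: 0.596
```

```bash
python3 -m pendant '{"offset":[[0,0.005,0],[0,0.01,0],[0,0.01,0],[0,0.01,0],[0,0.01,0]],"turn":[[0,0,0],[0,0,0],[0,0,0],[0,0,0],[0,0,0]]}' - 80 
python3 -m pendant '{"offset":[[0,0.01,0],[0,0.02,0],[0,0.025,0],[0,0.03,0],[0,0.03,0]],"turn":[[0,0,0],[0,0,0],[0,0,0],[0,0,0],[0,0,0]]}'
```

```text
clock: 20.32
position: [0.5833, 0.2661, 0.1457]
ee_rot: [-0.686, -0.169, 0.171, 0.687]
ft_force: [-1.4, -0.5, 3.0]
grip_width: 0.59
clock: 20.95
position: [0.5834, 0.2661, 0.1408]
ee_rot: [-0.686, -0.169, 0.171, 0.687]
ft_force: [-6.0, -2.1, 12.2]
grip_width: 0.589
```

```bash
python3 -m pendant '{"offset":[[0,0.01,0],[0,0.015,0],[0,0.02,0],[0,0.02,0],[0,0.02,0]],"turn":[[0,0,0],[0,0,0],[0,0,0],[0,0,0],[0,0,0]]}'
python3 look.py s5 .15; python3 - <<'E'
from h import *
q=cloud("scene",np.load("s5_scene.npy")).reshape(-1,3)
s=q[(q[:,2]>.15)&(q[:,2]<.19)&(np.hypot(*(q[:,:2]-[.583,.266]).T)<.024)]
print("head top z",np.round(np.percentile(s[:,2],[50,80,95,99]),4))
E
```

```text
clock: 21.58
position: [0.5835, 0.2662, 0.1405]
ee_rot: [-0.685, -0.17, 0.17, 0.688]
ft_force: [-16.2, -6.5, 33.5]
grip_width: 0.589
top crop origin 144 169 scale 5
scene crop origin 296 128 scale 5
head top z [0.1729 0.1759 0.1771 0.1786]
```

View pics/s5.png

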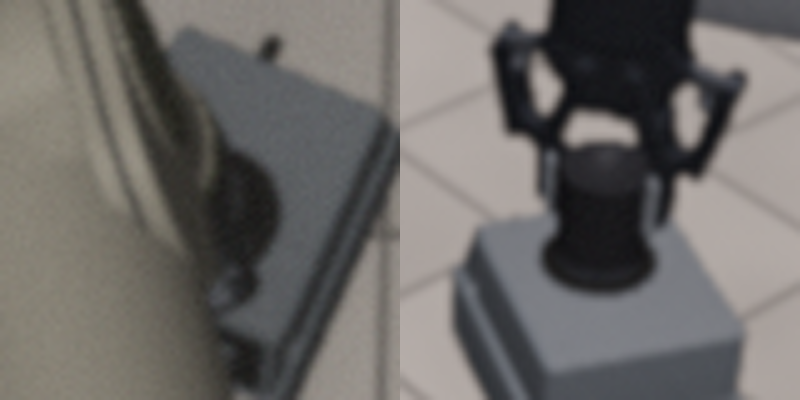

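Head stands upright on the collar (scene crop, base at about (600,275)). Its top is at z≈0.178, as expected with the drive down 6 mm. The tool stopped descending as the force rose to 33 N, so the drive is on its stop.

```bash
python3 - <<'E'
from workcell import manip
o=manip.get_obs();print(o["clock"],o["position"],o["ft_force"],o["grip_width"]);print(manip.hand_in())
E
```

```text
21.675 [0.58352738 0.26618461 0.14050434] [-14.5732518   -6.79244849  34.97541339] 0.5888822273588245
the job is handed in; nothing more can be done
None
```

The job is handed in, at about 21.7 s on the robot's clock. The bush is on the drive stub, the head is home over it, and the gripper is holding the head down with the drive at its stop. `hand_in()` reports no verdict.

- **Bush:** it was pushed down until it touched the collar (about 5 N) and then released. The cameras then showed it upright and centred, with its top at about 0.160 m, as expected when home.
- **Head:** it went over the bush with no sign of jamming and met the collar at the expected height.
- **Press:** the arm stopped descending while the upward force rose to about 34 N. The head's top measured about 0.178 m, which matches the drive pressed down 6 mm. The grip command is 80 N.
- **Disagreements:**
  - There is a sideways force of about 16 N during the press, which I did not correct.
  - The two cameras differed by about 2–4 mm on positions, so I aimed between them and checked alignment in the scene image.
- **Bystanders:** none were approached, but I did not measure their positions again at the end.

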